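# Latch the vacuum drying cabinet and set it to gentle suction

### The job

The samples are in the vacuum drying cabinet and its drop-front door stands ajar. Swing the latch's wire loop forward and hook it over the keeper on top of the door, then press the red lever down flat over centre so that the door is drawn shut on its gasket. Then turn the selector from the white mark to the blue mark (gentle suction), without running on to red, and leave the glassware and wash bottle standing where they are.

Things in the scene. Friction and masses are not known exactly. Their poses are not given: they have to be found in the camera images.
- cabinet: White bench vacuum drying cabinet, fixed, 250 deep (its x) x 320 wide (y), top plate at 155. Origin on the bench under its middle; x points from the door (robot side at yaw 0) to the back, z up; yaw varies. On top: draw latch along the middle (y = 0), selector at the right (-y), gauge 62 dia x 40 high at (45, 104). The latch moves in the x-z plane. Offsets here are mm in this frame.
- lever_pivot (a point): Axis of the latch lever (along the cabinet's y), at (-53, 0, 183): 28 above the top plate.
- lever (a joint): Latch lever, rad: 0 = down flat, lying from its pivot to the back (+x), latched; grows as its free end rises and swings over towards the door (pi/2 upright, stop 2.2). Starts at 0 to 0.6. Stays where it is left (friction, under 1 N at its end). With the loop hooked, pressing it down takes a few N at its end; past dead centre (below about 0.3) it is pulled down and stays.
- lever_tip (a point): On the outer face (upper face when down) of the lever's red grip, 100 from the pivot and 10 off the lever's centre line. The lever is 34 wide (y), 14 thick and ends 105 from the pivot; its outer 50 is the red grip.
- crank_pin (a point): The pin through the lever on which the loop hangs: 20 from the pivot, 0.20 rad below the lever's line, so at pivot + 20*(cos(lever-0.2), 0, sin(lever-0.2)).
- loop (a joint): Wire loop's turn on the lever, rad. Its elevation = loop - lever: 0 = pointing level to the door (-x), positive = raised, pi/2 = upright, more = thrown back over the lever. Stop at 2.9, where it lies at the start. It falls freely, to front or back. Lifting or pulling its end swings the lever along.
- loop_bar (a point): Middle of the loop's hooking bar, at crank_pin + 86.6*(-cos(elevation), 0, sin(elevation)): this bar goes over the keeper. The loop is a ladder of 8 mm round metal bar: two arms at y +-26 (60 wide outside, 44 clear inside), the plain hooking bar across them, and a red grip bar across their ends.
- loop_grip (a point): Middle of the loop's red grip bar (10 dia, along y, 44 clear between the arms), 131.6 from the pin, 45 beyond the hooking bar: at crank_pin + 131.6*(-cos(elevation), 0, sin(elevation)). Pinch it from above, one finger on either side (closing along the cabinet's x); it turns between the fingers as the loop swings.
- keeper (a point): Where the hooked bar's centre seats in the door's keeper: (-119, 0, 183) with the door shut; moves and turns with the door. The keeper is a steel hook 24 wide (y), open away from the lever (to -x): a post on the +x side (x +4.5 to +12.5 from here), a foot whose top is 14 below. The bar must come down on the outer (-x) side; left free it rests on the foot and stays hooked.
- keeper_nose (a point): Outer top edge of the keeper's nose, which reaches from the post out over the seat: 2 beyond point keeper in -x; underside 6 above and top 12 above point keeper. The bar is lifted over it, lowered outside it, and comes in under it when pulled to +x, as the lever does when pressed down.
- door (a joint): Drop-front door, rad: hinged along its lower front edge (at (-125, 0, 18)); 0 = hard shut, grows as its top leans out to -x. Starts ajar at 0.034 to 0.065 (5 to 11 mm at the keeper); stays where left by friction; the rubber gasket pushes back below about 0.03. The pressed latch draws it to about 0.01.
- selector (a joint): Selector knob, rad, clockwise seen from above: 0 = pointer on the white mark (vent, the start), 0.785 = blue mark (gentle suction), 1.571 = red mark (full suction). Spring detent at each mark, about 0.12 N m to leave it; it snaps to the nearest.
- selector_grip (a point): On the selector's axis, at (30, -104, 185), 24 above the knob's underside: the height to grip. The grip is an upright bar 52 long, 16 thick, its top at 198 and its foot disc (54 dia) at 169; the plate below (92 dia) is at 161. The bar lies along the pointer: pi/4 - selector anticlockwise from the cabinet's x axis; a white line marks the pointing end.
- blue_mark (a point): Blue dot (13 dia) on the selector plate, 37.5 from the selector's axis straight towards the back (+x); the white dot lies 45 degrees anticlockwise of it, the red one 45 degrees clockwise.
- wash_bottle: White wash bottle with red cap and spout, 64 dia x 190 high, standing loose beside the cabinet; origin under its middle. Leave alone.
- flask: Conical glass flask, 84 dia x 135 high, loose, beside the cabinet; origin under its middle. Leave alone.
- beaker: Glass beaker, 80 dia x 105 high, loose, beside the cabinet; origin under its middle. Leave alone.
- cylinder: Glass measuring cylinder with blue foot, 68 dia foot, 168 high, loose, beside the cabinet; origin under its middle. Leave alone.

How it is judged (in metres and radians):
On the way, in this order (a step that is already met when the one before it is completed fails the run):
1. the loop's end bar is hooked behind the keeper, below its nose (x of loop_bar in the frame of keeper between -0.02 and 0.005 m and z of loop_bar in the frame of keeper between -0.028 and 0.007 m), for 0.2 s.
2. the lever is pressed down flat with the loop hooked, and the door is drawn shut (x of loop_bar in the frame of keeper between -0.005 and 0.005 m and z of loop_bar in the frame of keeper between -0.028 and 0.007 m and value of joint lever below 0.08 rad and value of joint door below 0.018 rad), for 0.2 s.
3. the selector is on the blue mark (value of joint selector between 0.665 and 0.905 rad), for 0.2 s.
At the end, for the whole second after the job is handed in: Loop bar in the keeper under its nose (within 5 mm in x), lever down (under 0.08 rad), door drawn shut (under 0.018 rad, 3 mm at the top), selector on blue (0.785 +- 0.12 rad), bystanders upright (tilt under 0.3 rad) and within 30 mm of their places (all of step 2 and all of step 3 and distance of each of wash_bottle, flask, beaker, cylinder from where it was at the start of the episode below 0.03 m and angle between each of wash_bottle, flask, beaker, cylinder's own z axis and vertical below 0.3 rad); the robot touches nothing.
It fails at once if the selector is run on towards the red mark (past 1.2 rad) (value of joint selector above 1.2 rad).
It fails at once if the wash bottle is pushed 30 mm or more, or tipped (distance of wash_bottle from where it was at the start of the episode above 0.03 m or angle between wash_bottle's own z axis and vertical above 0.3 rad).
It fails at once if the conical flask is pushed 30 mm or more, or tipped (distance of flask from where it was at the start of the episode above 0.03 m or angle between flask's own z axis and vertical above 0.3 rad).
It fails at once if the beaker is pushed 30 mm or more, or tipped (distance of beaker from where it was at the start of the episode above 0.03 m or angle between beaker's own z axis and vertical above 0.3 rad).
It fails at once if the measuring cylinder is pushed 30 mm or more, or tipped (distance of cylinder from where it was at the start of the episode above 0.03 m or angle between cylinder's own z axis and vertical above 0.3 rad).
It also fails if it takes over 69 s, if anything falls off the work surface, if the arm or the gripper's body presses on something with over 40 N, if the wrist force passes 120 N, or if a joint passes its speed limit or range.

### The arm

A 6-joint arm with a two-finger parallel gripper is mounted at the origin on the work surface. World frame = base frame: x ahead of the robot, y to its left, z up, the work surface at z = 0. Lengths are in m, angles in degrees, forces in N, time in s.
With the tool pointing down it reaches from about 0.375 to 0.75 m from the base axis. Payload 9 kg.
Tool frame: the origin (TCP) lies where the fingers leave the gripper's body, on its centre line; the fingertips stand 73 mm ahead of it and the grasp point (between the pads) lies 54 mm ahead of it (robot.tip_reach is the distance from the TCP to the fingertips, in m); z points along the fingers, y is the direction in which the jaws open and shut (so a half turn about z gives the same grasp; the last joint's range is limited). The gripper opens to 85 mm and grips with 20 to 120 N. Pads are 22 mm wide; open, the fingers measure 114 mm over their backs; the gripper's body (76 mm by 85 mm) begins 54 mm behind the grasp point. The pads swing forward as they close: fully open they stand 13 mm farther back than shut.
Start: joints at [-78.02, 5.964, 5.575, 89.605, 0, 77.527], TCP at [0.248, -0.546, 0.304] pointing down, gripper open.
Joint ranges: [-171.21, 171.21], [-48.23, 106.86], [-62.78, 66.21], [-105.2, 120.99], [-86.42, 89.51], [-180, 180]. Speed limits (degrees/s): [127.2, 127.2, 147.25, 180, 180, 180].

### API

Orientations are given as [roll, pitch, yaw] about the fixed x, y, z axes, in that order (R = Rz(yaw) Ry(pitch) Rx(roll)).
In Python, from plant import robot gives the robot as it stands. Calls block until the motion is done:
- robot.move_pose(position, orientation): joint-space move of the TCP to a pose.
- robot.line_to(position, vel=0.15, rotation=None, guard=None): straight line of the TCP; rotation=None keeps the orientation; vel is the mean speed in m/s. With guard (N) it stops when the force on the tool has changed by that much, and returns True; else False.
- robot.goto_joints(angles): joint-space move.
- robot.set_gripper(opening): finger opening in m; the grip force is fixed at half the most; returns when the fingers have stopped.
- robot.pause(seconds).
- robot.ik(position, orientation): joint angles nearest the present ones, or None.
- robot.observe(): the state.
- robot.grab_frame(name): name is "scene" or "top"; returns the picture (420x560x3 uint8, blue, green, red); there is no depth.
- robot.get_calibration(name): a dict with "vertical_fov" (degrees; the focal length in pixels is half the picture's height over the tangent of half this angle, whatever the lens; pixels are square), "cx", "cy" (the principal point, pixels), "k1" (the pictures are not rectified: a ray, as slopes to the right and down, at radius r is drawn at 1 + k1 r^2 times it, then the intrinsics apply), "rvec" (rotation vector, rad) and "tvec" (3), from world to camera coordinates, as OpenCV has them. Camera axes: x right, y down, z forward; pixel columns grow to the right and rows downward; lengths in m; the calibration is good to about 2 mm. A picture is of the moment at which its call begins. get_calibration takes no time and is no camera call.
A pose or a line that the arm cannot do raises robot.IKError and nothing moves.
- robot.job_done(): hands the job in, once; it reports no verdict.
The state is a dict: "time": time; "q": joint angles; "qvel": joint speeds; "joint_torque": joint torques, N m; "tool_pos": TCP position; "tcp_rot": TCP orientation; "ft_force": force on the tool from outside, world axes, zero at the start; "torque": the same for the moment, N m; "gripper_width": finger opening in m.
Only numpy, scipy, OpenCV 4.12 (cv2) and the standard library are available. Lean on these libraries where they do the work, as an engineer would, in place of code of your own. Each camera call takes 0.05 s, during which the arm holds its last target. There are 200 camera calls.

## Working session

There is one attempt and no reset: what is moved stays moved. The work goes in short steps, each a Python script; the robot and the scene stay as the last script left them, time stands still between calls to the robot, and variables do not carry over. Pictures are saved under pics/ and viewed, about 8 in all and at most 12, crops included, and the job is handed in when it is done.

```bash
ls; mkdir -p pics
python3 - <<'E'
from plant import robot
import cv2
for n in("scene","top"):
    cv2.imwrite(f"pics/{n}0.png",robot.grab_frame(n)); print(n,robot.get_calibration(n))
print(robot.observe())
E
```

```text
pics
scene {'vertical_fov': 51.73389787773047, 'cx': 277.3389181924047, 'cy': 210.80722571925287, 'k1': -0.1294534649678635, 'rvec': array([ 2.13576967,  1.28447199, -0.46010142]), 'tvec': array([-0.32113318, -0.30001358,  1.49293527])}
top {'vertical_fov': 43.48922393988749, 'cx': 279.8182018652588, 'cy': 205.34335410662186, 'k1': 0.020451941591371852, 'rvec': array([ 2.10786788, -2.14197931,  0.18348478]), 'tvec': array([0.03209954, 0.63486328, 1.18108974])}
{'time': 0.1, 'q': array([-7.80196646e+01,  5.99609417e+00,  5.53404151e+00,  8.96054291e+01,
       -1.67278098e-03,  7.75281456e+01]), 'qvel': array([ 0.02868018, -0.03735676,  0.09110912,  0.07561137,  0.01580332,
        0.02161243]), 'joint_torque': array([ 7.80255039e-03, -5.58206534e+01,  5.04719496e+01,  1.29674625e-02,
       -2.62107023e-04,  2.32322083e-05]), 'tool_pos': array([ 0.24833266, -0.54597091,  0.30321514]), 'tcp_rot': array([-1.79933749e+02, -1.29400502e-02,  2.44521833e+01]), 'ft_force': array([ 0.46019766, -0.06264524, -0.05251829]), 'torque': array([ 0.02572853, -0.05718267,  0.02938225]), 'gripper_width': 0.08551323511827573}
```

View pics/scene0.png

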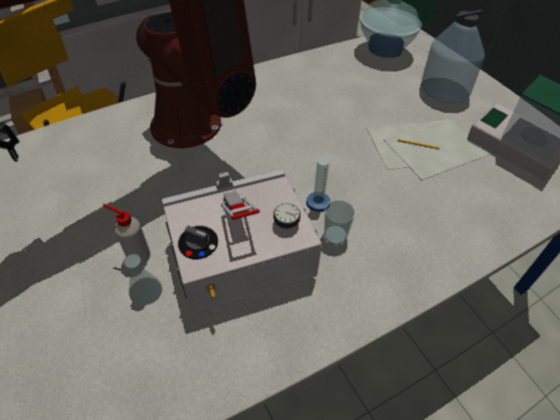

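View pics/top0.png

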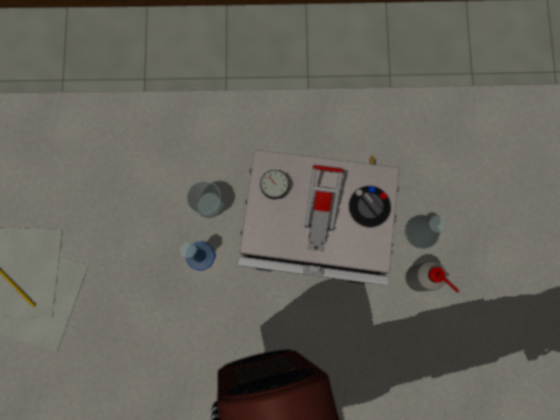

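The overview shows the cabinet near top pixels (240–400, 150–283), with the latch in the middle at (322, 205), the knob at (370, 206) and the gauge at (275, 184). The flask and bottle stand on the right, the beaker and cylinder on the left. Next I'll extract the blobs.

```bash
cat > h.py <<'E'
import numpy as np, cv2
from plant import robot
def cal(n):
    c=robot.get_calibration(n); f=210/np.tan(np.radians(c["vertical_fov"]/2))
    return np.array([[f,0,c["cx"]],[0,f,c["cy"]],[0,0,1]]),np.array([c["k1"],0,0,0,0.]),cv2.Rodrigues(c["rvec"])[0],c["tvec"]
def ray(n,p):
    K,D,R,t=cal(n); u=cv2.undistortPoints(np.array([[p]],float),K,D)[0,0]
    return -R.T@t, R.T@np.array([u[0],u[1],1])
def onz(n,p,z):
    o,d=ray(n,p); return o+d*(z-o[2])/d[2]
def tri(p,q):
    (a,d),(b,e)=ray("scene",p),ray("top",q)
    s=np.linalg.lstsq(np.c_[d,-e],b-a,rcond=None)[0]; x,y=a+s[0]*d,b+s[1]*e
    return (x+y)/2,np.linalg.norm(x-y)
def proj(n,P):
    K,D,R,t=cal(n); return cv2.projectPoints(np.atleast_2d(P).astype(float),R,t,K,D)[0][:,0]
def blobs(img,col,amin=6):
    h=cv2.cvtColor(img,cv2.COLOR_BGR2HSV)
    if col=="red": m=((h[...,0]<8)|(h[...,0]>172))&(h[...,1]>150)&(h[...,2]>90)
    else: m=(h[...,0]>105)&(h[...,0]<128)&(h[...,1]>150)&(h[...,2]>60)
    k,l,s,c=cv2.connectedComponentsWithStats(m.astype(np.uint8))
    return [(c[i].round(1).tolist(),s[i].tolist()) for i in range(1,k) if s[i,4]>=amin]
E
python3 - <<'E'
from h import *
for n in("scene","top"):
    im=cv2.imread(f"pics/{n}0.png")
    for col in("red","blue"):
        for b in blobs(im,col): print(n,col,b)
    x,y,w,h=(155,160,170,145) if n=="scene" else (235,145,170,145)
    cv2.imwrite(f"pics/{n}0c.png",cv2.resize(im[y:y+h,x:x+w],None,fx=4,fy=4,interpolation=cv2.INTER_CUBIC))
E
```

```text
scene red ([237.0, 205.6], [230, 203, 15, 6, 54])
scene red ([119.3, 213.4], [104, 204, 26, 18, 142])
scene red ([244.4, 213.1], [232, 209, 27, 9, 94])
scene red ([188.5, 253.0], [186, 251, 6, 5, 26])
scene blue ([308.6, 204.6], [307, 202, 5, 6, 9])
scene blue ([201.1, 253.6], [198, 251, 7, 6, 36])
top red ([328.0, 168.4], [314, 166, 29, 6, 96])
top red ([322.3, 200.8], [314, 191, 18, 20, 290])
top red ([383.2, 195.3], [381, 193, 6, 6, 26])
top red ([439.8, 276.5], [430, 267, 28, 25, 216])
top blue ([371.5, 189.2], [368, 187, 8, 6, 37])
```

View pics/top0c.png

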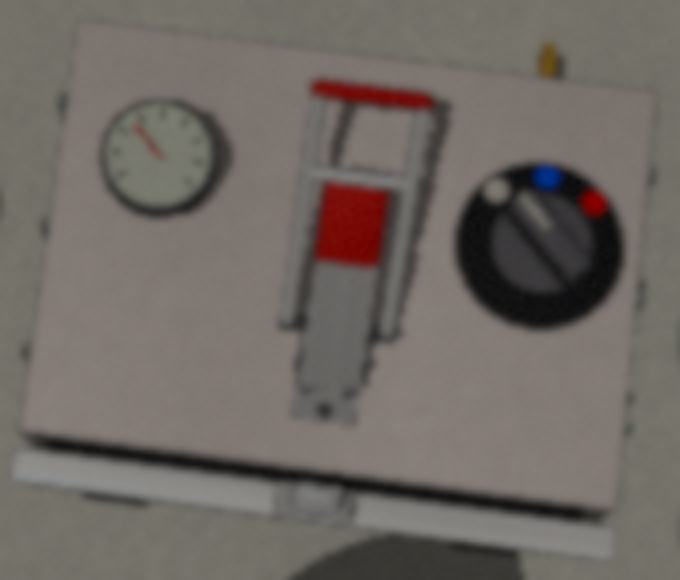

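View pics/scene0c.png

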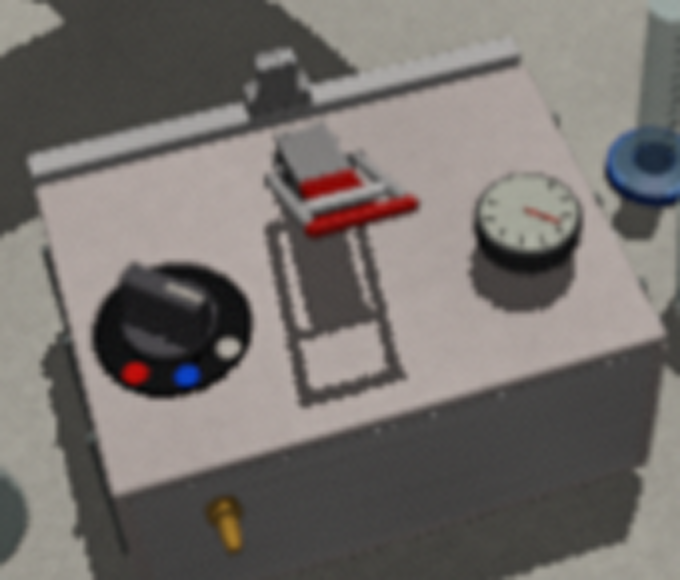

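Run:
```python
from h import *
from scipy.optimize import least_squares
pts={"blue":(67.5,-104,161,(371.5,189.2),(201.1,253.6)),"red":(56.5,-130.5,161,(383.2,195.3),(188.5,253.0)),
"white":(56.5,-77.5,161,(359.2,192.7),(155+228/4,160+348/4)),"gauge":(45,104,195,(274.5,184.2),(155+527/4,160+212/4)),
"bl":(125,160,155,(255,150.5),(155+662/4,160+335/4)),"br":(125,-160,155,(398,168),(155+118/4,160+495/4))}
P=np.array([v[:3] for v in pts.values()])/1e3
def w(p,Q): 
    c,s=np.cos(p[2]),np.sin(p[2]); Q=np.atleast_2d(Q); return np.c_[p[0]+c*Q[:,0]-s*Q[:,1],p[1]+s*Q[:,0]+c*Q[:,1],Q[:,2]]
T=np.array([v[3] for v in pts.values()]);S=np.array([v[4] for v in pts.values()])
for use in("t","s","ts"):
    f=lambda p:np.concatenate(([ (proj("top",w(p,P))-T).ravel()] if "t" in use else [])+([(proj("scene",w(p,P))-S).ravel()] if "s" in use else []))
    r=least_squares(f,[.55,0,0]); print(use,r.x,np.degrees(r.x[2]),r.fun.round(1))
p=r.x; np.save("pose.npy",p)
c,s=np.cos(p[2]),np.sin(p[2])
def loc(X): d=X[:2]-p[:2]; return np.array([c*d[0]+s*d[1],-s*d[0]+c*d[1],X[2]])*1e3
g,e=tri((244.9,213.1),(328,168.4)); print("grip",g,loc(g).round(1),e)
l,e=tri((155+410/4,160+204/4),(235+318/4,145+88/4));print("grip left end",loc(l).round(1),e)
l,e=tri((155+315/4,160+228/4),(235+430/4,145+100/4));print("grip right end",loc(l).round(1),e)
print("keeper", [loc(onz("top",(235+x/4,145+y/4),.195)).round(1) for x,y in((278,500),(352,505),(315,485),(315,520))])
for n,q,z in(("bottle",(432,276),.17),("flask",(436,222),.135),("beaker",(209,204),.0),("cyl",(200,256),.01)): X=onz("top",q,z);print(n,X.round(3),loc(X).round(0))
```

```text
t [ 0.59606111 -0.06469768 -0.14053082] -8.051822692638742 [ 0.1  0.1  0.2  0.5 -0.4  0.1 -0.1  0.2 -0.9 -0.4  1.2 -0.6]
s [ 0.59702324 -0.06180905 -0.14334639] -8.213143120853697 [ 0.4  0.3  0.2  0.3 -0.1 -0.2  0.  -0.5  1.5 -0.6 -1.9  0.2]
ts [ 0.59653981 -0.06326936 -0.14216018] -8.145178415664024 [-0.6 -0.  -0.5  0.4 -1.  -0.1 -0.8 -0.1 -1.5 -0.7  0.6 -0.7 -0.2  0.5
 -0.5  0.4 -0.7 -0.  -0.6 -0.4  0.9 -0.6 -2.5  0.3]
grip [ 0.67001042 -0.07422353  0.26713485] [ 74.3  -0.4 267.1] 0.001976989631536797
grip left end [ 74.8  26.3 263.7] 0.0023183818849083645
grip right end [ 75.3 -26.9 266.3] 0.006501840441791888
keeper [array([-124.8,   18.7,  195. ]), array([-122.6,  -18.9,  195. ]), array([-114.9,    0.9,  195. ]), array([-132.5,   -1.1,  195. ])]
bottle [ 0.461 -0.292  0.17 ] [-102. -246.  170.]
flask [ 0.579 -0.318  0.135] [  18. -255.  135.]
beaker [0.652 0.197 0.   ] [ 18. 265.   0.]
cyl [0.523 0.216 0.01 ] [-112.  266.   10.]
```

```bash
cat >> h.py <<'E'
p=np.load("pose.npy"); c_,s_=np.cos(p[2]),np.sin(p[2]); YD=np.degrees(p[2])
def W(x,y,z): # cabinet mm -> world m
    x,y=x/1e3,y/1e3; return np.array([p[0]+c_*x-s_*y,p[1]+s_*x+c_*y,z/1e3])
def loc(X): d=np.asarray(X)[:2]-p[:2]; return np.array([c_*d[0]+s_*d[1],-s_*d[0]+c_*d[1],X[2]])*1e3
def pin(L): return np.array([-53+20*np.cos(L-.2),183+20*np.sin(L-.2)])
def grip(L,e,r=131.6): return pin(L)+r*np.array([-np.cos(e),np.sin(e)])
def solve(g,x0):
    from scipy.optimize import fsolve
    return fsolve(lambda v:grip(*v)-np.array(g),x0)
H=60
def tcp(L,e): g=grip(L,e); return W(g[0],0,g[1]+H)
ORI=[180,0,90+YD]
E
python3 - <<'E'
from h import *
L0,e0=solve((74.3,267.1),(.4,2.5));print(L0,e0,L0+e0)
for yaw in(90,-90):
    print(yaw)
    for P in [tcp(.4,2.5),tcp(.8,2),tcp(1.2,1.3),tcp(1.95,.15),tcp(1.95,-.3),tcp(.4,2.5)+[0,0,.08],W(30,-104,300),W(45,0,193+73)]:
        q=robot.ik(P,[180,0,yaw+YD]); print(P.round(3),None if q is None else np.round(q,0))
for P in ([.248,-.546,.42],[.3,-.4,.42]):print(robot.ik(P,[180,0,24.45]))
E
```

```text
0.7841734533792541 2.557814763908847 3.341988217288101
90
[ 0.668 -0.073  0.326] [-17.  20.  23.  94.   0.  81.]
[ 0.615 -0.066  0.374] [-18.  11.  18.  97.   0.  80.]
[ 0.52  -0.052  0.387] [-20.  -5.   3.  98.   0.  78.]
[ 0.412 -0.037  0.282] [-23. -28. -27.  91.   0.  75.]
[ 0.416 -0.037  0.224] [-23. -27. -32.  85.   0.  75.]
[ 0.668 -0.073  0.406] [-17.  23.  36. 103.   0.  81.]
[ 0.612 -0.17   0.3  ] [-27.  12.  12.  90.   0.  71.]
[ 0.641 -0.07   0.266] [-18.  14.  10.  86.   0.  80.]
-90
[ 0.668 -0.073  0.326] [-17.  20.  23.  94.   0. -99.]
[ 0.615 -0.066  0.374] [ -18.   11.   18.   97.    0. -100.]
[ 0.52  -0.052  0.387] [ -20.   -5.    3.   98.    0. -102.]
[ 0.412 -0.037  0.282] [ -23.  -28.  -27.   91.    0. -105.]
[ 0.416 -0.037  0.224] [ -23.  -27.  -32.   85.    0. -105.]
[ 0.668 -0.073  0.406] [-17.  23.  36. 103.   0. -99.]
[ 0.612 -0.17   0.3  ] [ -27.   12.   12.   90.    0. -109.]
[ 0.641 -0.07   0.266] [ -18.   14.   10.   86.    0. -100.]
[-78.05275641   9.74433264  21.95023338 102.20590075   0.
  77.49724359]
[-68.15270063  -7.85317572   4.16829334 102.02146906   0.
  87.39729937]h.py:31: RuntimeWarning: The iteration is not making good progress, as measured by the 
 improvement from the last five Jacobian evaluations.
  return fsolve(lambda v:grip(*v)-np.array(g),x0)
```

Run:
```python
from h import *
L,e=.39,2.51
robot.line_to([.248,-.546,.42],vel=.3)
T=tcp(L,e)+W(1,0,0)-W(0,0,0)
robot.move_pose(T+[0,0,.08],ORI)
robot.set_gripper(.045)
print(robot.line_to(T,vel=.12,guard=8))
robot.set_gripper(0)
o=robot.observe(); print(o["time"],o["gripper_width"],o["ft_force"],loc(o["tool_pos"]))
for n in("scene","top"): cv2.imwrite(f"pics/{n}1.png",robot.grab_frame(n))
a=cv2.imread("pics/scene1.png")[150:300,150:350]; b=cv2.imread("pics/top1.png")[145:295,235:405]
cv2.imwrite("pics/c1.png",np.hstack([cv2.resize(a,None,fx=2.1,fy=3),cv2.resize(b,None,fx=2.1,fy=3)]))
```

```text
False
4.6083 0.0076352618620460395 [ 3.51033819 -0.52023277  2.39507077] [ 7.44001765e+01 -5.27037987e-02  3.25268239e+02]
```

View pics/c1.png

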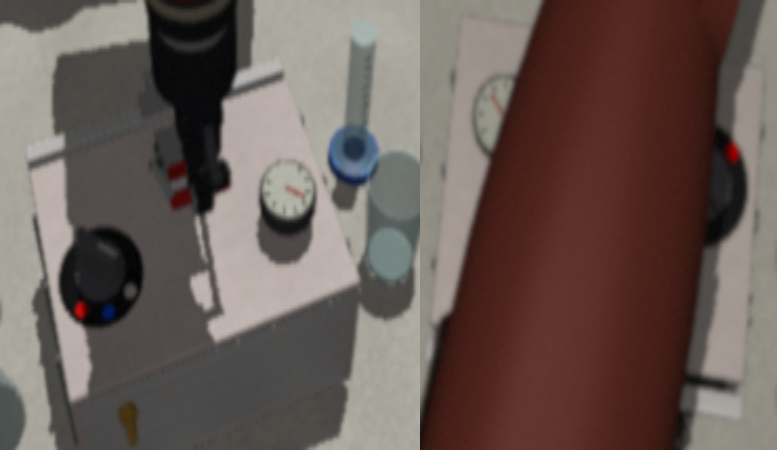

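The fingers straddle the red grip bar, visible on both sides of them at crop (180, 200) and (222, 185). The gripper stopped at 7.6 mm, so it is holding something. Next I'll swing the loop over.

Run:
```python
from h import *
N=14
for t in np.linspace(0,1,N+1)[1:]:
    L=.39+(1.9-.39)*t; e=2.51+(.25-2.51)*t-.12*np.sin(np.pi*t)
    r=robot.line_to(tcp(L,e),vel=.12,guard=30)
    o=robot.observe(); print(round(o["time"],1),round(L,2),round(e,2),o["gripper_width"].round(4),o["ft_force"].round(1))
    if r: print("GUARD");break
for n in("scene","top"): cv2.imwrite(f"pics/{n}2.png",robot.grab_frame(n))
a=cv2.imread("pics/scene2.png")[130:280,150:350]
cv2.imwrite("pics/c2.png",cv2.resize(a,None,fx=4,fy=4,interpolation=cv2.INTER_CUBIC))
```

```text
Traceback (most recent call last):
AttributeError: 'float' object has no attribute 'round'
```

Run:
```python
from h import *
N=14
for t in np.linspace(0,1,N+1)[2:]:
    L=.39+(1.9-.39)*t; e=2.51+(.25-2.51)*t-.12*np.sin(np.pi*t)
    r=robot.line_to(tcp(L,e),vel=.12,guard=30)
    o=robot.observe(); print(round(o["time"],1),round(L,2),round(e,2),round(o["gripper_width"],4),o["ft_force"].round(1))
    if r: print("GUARD");break
for n in("scene","top"): cv2.imwrite(f"pics/{n}2.png",robot.grab_frame(n))
a=cv2.imread("pics/scene2.png")[130:280,150:350]
cv2.imwrite("pics/c2.png",cv2.resize(a,None,fx=4,fy=4,interpolation=cv2.INTER_CUBIC))
```

```text
5.5 0.61 2.14 0.0072 [ 3.3  0.9 -0.2]
5.8 0.71 1.95 0.0076 [0.4 0.8 1.1]
6.2 0.82 1.77 0.0074 [ 0.1  1.4 -0.9]
6.5 0.93 1.59 0.0071 [1.7 2.6 0.3]
6.9 1.04 1.42 0.0071 [ 1.6  2.4 -0.6]
7.2 1.14 1.26 0.0073 [2.9 4.2 0.4]
7.6 1.25 1.1 0.0071 [ 1.2  1.9 -1.8]
7.9 1.36 0.95 0.0066 [ 3.2  5.1 -4.2]
8.2 1.47 0.8 0.0069 [ 2.2  6.1 -3.1]
8.5 1.58 0.66 0.0072 [ 3.3  6.9 -2.4]
8.8 1.68 0.52 0.006 [ 0.2 10.3  1.4]
9.1 1.79 0.38 -0.0 [-0.4 -0.  -0. ]
9.4 1.9 0.25 0.0003 [ 0.3 -0.1  0.7]
```

View pics/c2.png

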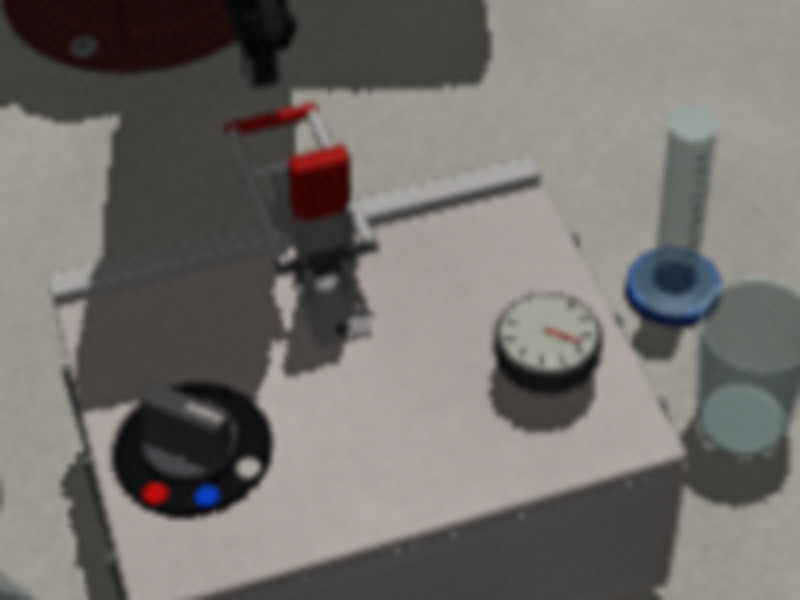

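The loop slipped out near the end of the swing, probably because the side force had reached 10 N and I held the bar close to the fingertips. I'll move the arm clear and see where it lies.

Run:
```python
from h import *
o=robot.observe(); robot.line_to(o["tool_pos"]+[0,0,.10],vel=.2)
for n in("scene","top"):
    im=robot.grab_frame(n);cv2.imwrite(f"pics/{n}3.png",im); print(n,[b for b in blobs(im,"red")])
a=cv2.imread("pics/scene3.png")[130:280,170:320]; b=cv2.imread("pics/top3.png")[160:310,260:410]
cv2.imwrite("pics/c3.png",cv2.resize(np.hstack([a,b]),(800,400),interpolation=cv2.INTER_CUBIC))
```

```text
scene [([220.8, 158.2], [216, 157, 11, 4, 26]), ([229.4, 169.5], [223, 167, 14, 6, 57]), ([119.7, 214.1], [104, 204, 26, 18, 118]), ([188.5, 253.0], [186, 251, 6, 5, 26])]
top [([383.2, 195.4], [381, 192, 6, 7, 29]), ([321.8, 224.4], [313, 221, 17, 8, 92]), ([439.6, 276.3], [430, 267, 28, 25, 229])]
```

View pics/c3.png

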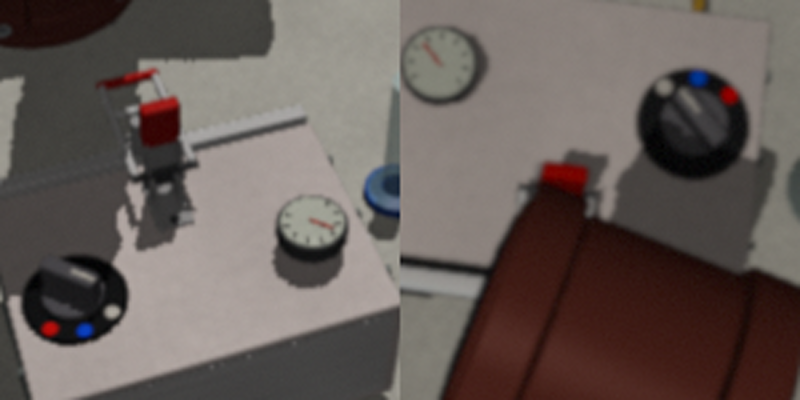

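The lever stands almost upright. The loop points forward, with its red bar at scene pixels (206–229, 157–162), apparently resting on the keeper. I'll intersect that ray with the latch's plane of motion.

```bash
cat >> h.py <<'E'
def ony(n,px,y=0.): # ray onto cabinet plane y (mm)
    o,d=ray(n,px); a,b=loc(o),loc(o+d); return a+(b-a)*(y-a[1])/(b-a)[1]
E
python3 - <<'E'
from h import *
for q,y in(((217.6,159.7),0),((206.5,162),-26),((228.9,157),26)):
    print(ony("scene",q,y).round(1))
G=ony("scene",(217.6,159.7)); 
print("Le",solve(G[[0,2]],(1.7,.1)), solve(G[[0,2]]+[0,3],(1.7,.1)))
for L in(1.5,1.6,1.7,1.8): # lever end red front-face (inner/back face visible) centre
    d=np.array([np.cos(L),np.sin(L)]);n=np.array([np.sin(L),-np.cos(L)])
    print(L,proj("scene",W(*(lambda v:(v[0],0,v[1]))(np.array([-53,183])+80*d+7*n))).round(1), proj("top",W(*(lambda v:(v[0],0,v[1]))(np.array([-53,183])+105*d))).round(1))
im=cv2.imread("pics/scene3.png");
E
```

```text
[-163.1    0.   208.1]
[-179.7  -26.   193.8]
[-147.7   26.   222.5]
Le [0.36675912 0.1665568 ] [0.43722682 0.17904982]
1.5 [[229.5 177.3]] [[321.2 226.6]]
1.6 [[228.5 174.6]] [[320.6 232.1]]
1.7 [[227.5 172.2]] [[319.9 237.6]]
1.8 [[226.5 170.1]] [[319.2 243.1]]
```

Run:
```python
from h import *
for L in(1.4,1.6,1.8):
  for e in(-.35,-.2,-.05,.1,.25):
    g=grip(L,e); print(L,e,g.round(0),proj("scene",np.array([W(g[0],y,g[1]) for y in(-28,0,28)])).round(1).tolist())
im=cv2.imread("pics/scene3.png")[145:205,195:260]
cv2.imwrite("pics/c4.png",cv2.resize(im,None,fx=10,fy=10,interpolation=cv2.INTER_CUBIC))
```

```text
1.4 -0.35 [-169.  157.] [[208.3, 175.4], [218.8, 172.8], [229.2, 170.3]]
1.4 -0.2 [-175.  175.] [[207.0, 168.7], [217.6, 166.1], [228.1, 163.6]]
1.4 -0.05 [-177.  195.] [[205.9, 162.5], [216.7, 159.9], [227.3, 157.4]]
1.4 0.1 [-177.  215.] [[205.1, 156.8], [216.0, 154.2], [226.8, 151.7]]
1.4 0.25 [-173.  234.] [[204.5, 151.8], [215.6, 149.3], [226.5, 146.7]]
1.6 -0.35 [-173.  158.] [[207.9, 174.1], [218.4, 171.5], [228.8, 169.0]]
1.6 -0.2 [-179.  177.] [[206.6, 167.4], [217.2, 164.9], [227.7, 162.3]]
1.6 -0.05 [-181.  196.] [[205.5, 161.2], [216.2, 158.6], [226.9, 156.1]]
1.6 0.1 [-181.  216.] [[204.7, 155.5], [215.5, 153.0], [226.3, 150.4]]
1.6 0.25 [-177.  235.] [[204.1, 150.5], [215.2, 148.0], [226.1, 145.4]]
1.8 -0.35 [-177.  158.] [[207.5, 173.0], [218.0, 170.4], [228.4, 167.9]]
1.8 -0.2 [-183.  177.] [[206.2, 166.3], [216.8, 163.8], [227.3, 161.3]]
1.8 -0.05 [-185.  196.] [[205.1, 160.1], [215.8, 157.5], [226.4, 155.0]]
1.8 0.1 [-185.  216.] [[204.3, 154.4], [215.1, 151.9], [225.9, 149.4]]
1.8 0.25 [-181.  236.] [[203.7, 149.4], [214.7, 146.9], [225.7, 144.3]]
```

View pics/c4.png

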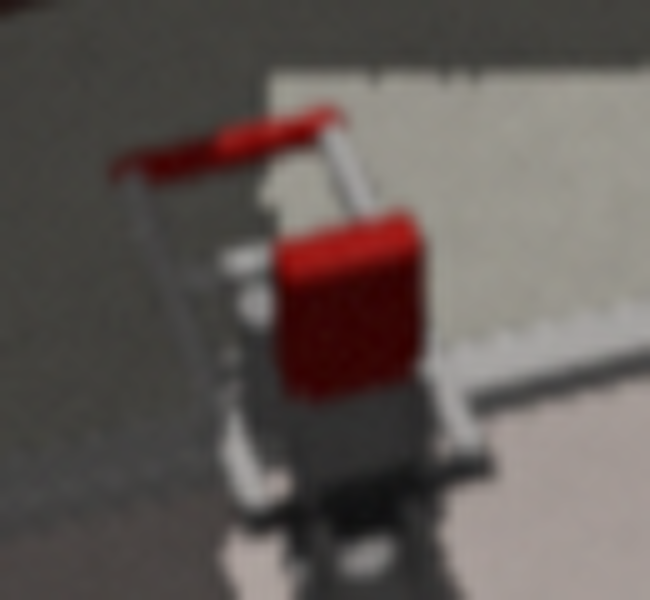

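Run:
```python
from h import *
print("door outer edge",onz("top",(238.7,264.5),.155),loc(onz("top",(238.7,264.5),.155)).round(0))
Y=2;HH=54
def go(g,**k): return robot.line_to(W(g[0],Y,g[1]+HH),vel=.1,**k)
robot.set_gripper(.034)
g=np.array([-178,196.])
robot.line_to(W(g[0],Y,330),vel=.2)
print(go(g,guard=8),robot.observe()["ft_force"])
robot.set_gripper(0)
o=robot.observe();print(o["time"],o["gripper_width"],o["ft_force"].round(1))
if o["gripper_width"]>.004:
    for L,e in((1.5,.03),(1.7,.07),(1.95,.08)):
        print(go(grip(L,e),guard=25)); o=robot.observe();print(o["gripper_width"],o["ft_force"].round(1))
for n in("scene",): cv2.imwrite(f"pics/{n}5.png",robot.grab_frame(n))
a=cv2.imread("pics/scene5.png")[130:220,180:300]
cv2.imwrite("pics/c5.png",cv2.resize(a,None,fx=6,fy=6,interpolation=cv2.INTER_CUBIC))
```

```text
door outer edge [0.4916409  0.11051629 0.155     ] [-128.  157.  155.]
False [-0.14068246  0.2992449  -0.29240761]
12.525 0.0078083272438219066 [ 3.3 -0.6 -0.3]
False
0.007719725840469978 [ 2.6 -0.5 -1.6]
False
0.007822813792749553 [ 3.9 -1.4 -3.1]
False
0.007852530544347763 [ 3.  -1.3 -3. ]
```

View pics/c5.png

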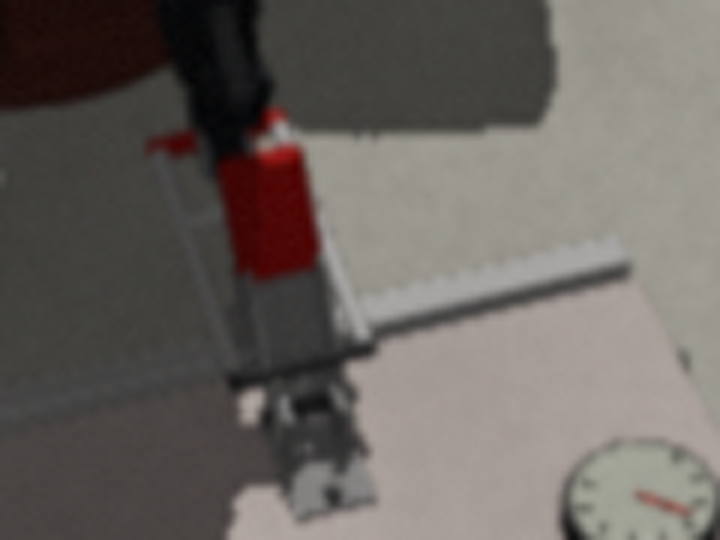

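The bar is held and the lever has swung well forward, so I'll lower it outside the nose and pull it in gently.

Run:
```python
from h import *
Y=2;HH=54
def go(L,e,**k):
    g=grip(L,e); r=robot.line_to(W(g[0],Y,g[1]+HH),vel=.06,**k)
    o=robot.observe();print(round(o["time"],1),L,round(e,2),"bar",grip(L,e,86.6).round(1),r,round(o["gripper_width"],4),o["ft_force"].round(1)); return r
ok=True
for e in(-.06,-.2,-.3):
    if go(1.95,e,guard=12): ok=False;break
if ok:
    for L in(1.85,1.75,1.65,1.55,1.45,1.35,1.25):
        z=177.; e=np.arcsin((z-pin(L)[1])/86.6)
        if go(L,e,guard=8): break
```

```text
13.8 1.95 -0.06 bar [-143.   197.5] False 0.0077 [ 0.1 -1.2 -0.1]
14.2 1.95 -0.2 bar [-141.4  185.5] False 0.0078 [-0.1 -0.8 -1.8]
14.6 1.95 -0.3 bar [-139.3  177.1] False 0.0073 [-1.6 -1.3 -0.4]
14.9 1.85 -0.3 bar [-137.2  177. ] False 0.0078 [-4.5  0.1 -0.6]
15.1 1.75 -0.3 bar [-135.2  177. ] False 0.0079 [-5.1 -0.8 -1.7]
15.4 1.65 -0.3 bar [-133.2  177. ] False 0.0081 [-5.5 -0.5 -1.1]
15.6 1.55 -0.3 bar [-131.4  177. ] False 0.0077 [-3.9 -0.6 -0.1]
15.9 1.45 -0.29 bar [-129.6  177. ] False 0.0079 [-4.4 -0.9 -1.8]
16.1 1.35 -0.28 bar [-128.  177.] False 0.008 [-5.9 -0.2 -0.9]
16.4 1.25 -0.27 bar [-126.4  177. ] False 0.0077 [-5.9 -1.2 -2.1]
```

Run:
```python
from h import *
robot.set_gripper(.030); o=robot.observe(); P=o["tool_pos"].copy(); robot.line_to(P+[0,0,.16],vel=.15)
im=robot.grab_frame("scene");cv2.imwrite("pics/scene6.png",im)
print([b for b in blobs(im,"red")])
for L,e in((1.25,-.35),(1.25,-.27),(1.25,-.05),(1.4,-.3)):
    g=grip(L,e); print(L,e,proj("scene",np.array([W(g[0],y,g[1]) for y in(-28,0,28)])).round(1).tolist())
cv2.imwrite("pics/c6.png",cv2.resize(im[145:215,190:270],None,fx=8,fy=8,interpolation=cv2.INTER_CUBIC))
robot.set_gripper(0)
```

```text
[([228.0, 170.9], [219, 168, 18, 7, 75]), ([119.8, 214.1], [104, 204, 26, 18, 117]), ([188.5, 253.0], [186, 251, 6, 5, 26])]
1.25 -0.35 [[208.6, 176.4], [219.1, 173.8], [229.5, 171.3]]
1.25 -0.27 [[207.9, 172.8], [218.5, 170.3], [228.9, 167.7]]
1.25 -0.05 [[206.2, 163.5], [217.0, 161.0], [227.6, 158.4]]
1.4 -0.3 [[207.8, 173.1], [218.4, 170.5], [228.8, 168.0]]
```

View pics/c6.png

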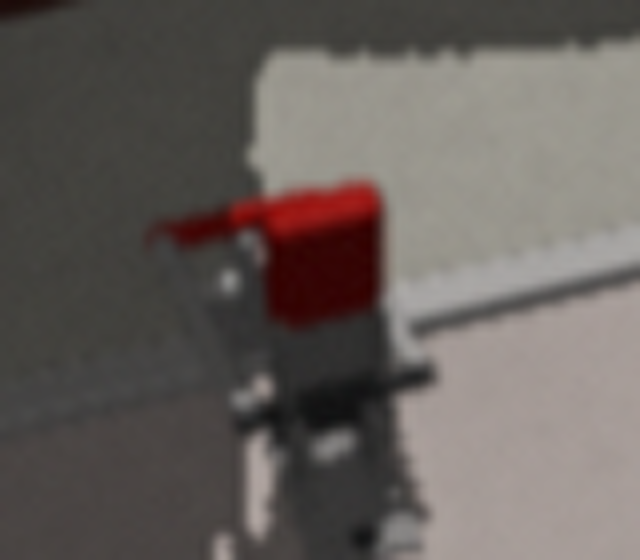

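The loop's red bar has dropped to scene pixel (208.5, 174) at its left end. That matches an elevation of about -0.3, so it is hooked under the nose. I'll press the lever now.

Run:
```python
from h import *
b=14.5; R=1e3*robot.tip_reach; r0=88
def P(L,r=r0):
    x=-53+r*np.cos(L)-10*np.sin(L); z=183+r*np.sin(L)+10*np.cos(L); return W(x-b,0,z+R)
robot.line_to(P(1.95),vel=.15,guard=15)
for L in np.r_[np.arange(1.8,.1,-.15),.1,0.,-.03,-.06]:
    r=robot.line_to(P(L),vel=.1,guard=40 if L>.02 else 25)
    o=robot.observe();print(round(o["time"],1),round(L,2),r,o["ft_force"].round(1))
    if r:break
P0=o["tool_pos"].copy(); robot.line_to(P0+[0,0,.12],vel=.2)
robot.line_to(W(-40,-104,400),vel=.25)
for n in("scene","top"):
    im=robot.grab_frame(n);cv2.imwrite(f"pics/{n}7.png",im); print(n,[b for b in blobs(im,"red")])
a=cv2.imread("pics/scene7.png")[140:275,160:310]; t=cv2.imread("pics/top7.png")[160:295,240:390]
cv2.imwrite("pics/c7.png",cv2.resize(np.hstack([a,t]),(800,360),interpolation=cv2.INTER_CUBIC))
```

```text
19.3 1.8 False [ 1.2 -1.  -1.2]
19.6 1.65 False [ 0.3 -0.5 -0.1]
19.9 1.5 False [0.5 0.2 0.2]
20.2 1.35 False [-0.2 -0.6 -0.1]
20.4 1.2 False [-0.  -0.4 -0.5]
20.7 1.05 False [-0.1  0.2  0.4]
21.0 0.9 False [-0.1  0.6 -0.7]
21.3 0.75 False [ 0.1  0.4 -0.5]
21.6 0.6 False [-1.   0.9 -0.4]
21.9 0.45 False [-0.3 -0.  -0.4]
22.1 0.3 False [-0.2 -0.1 -0.7]
22.4 0.15 False [ 0.2 -0.9 -0.5]
22.7 0.1 False [-0.8  0.7  1.2]
22.9 0.0 False [ 2.8 -0.5  4.8]
23.2 -0.03 False [-6.6  1.9 17.9]
23.4 -0.06 False [-13.3   2.8  32.4]
scene [([219.7, 168.9], [211, 166, 19, 7, 53]), ([119.9, 214.1], [104, 204, 26, 18, 119]), ([240.3, 219.9], [232, 211, 18, 19, 226]), ([189.4, 253.1], [188, 251, 4, 5, 17])]
top [([322.5, 197.9], [315, 188, 16, 21, 304]), ([308.5, 290.1], [298, 288, 21, 6, 65])]
```

View pics/c7.png

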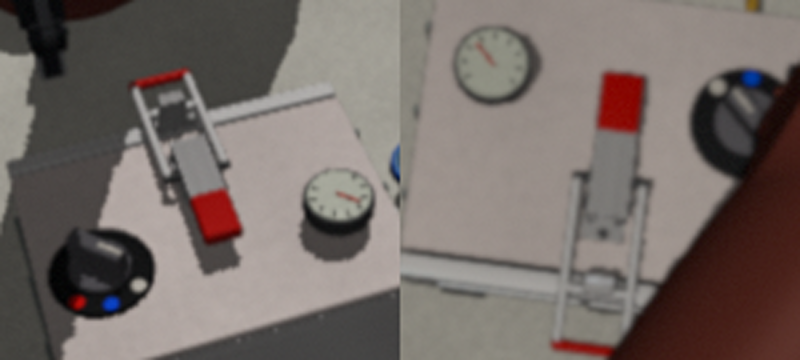

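The lever is down and the loop lies over the door, but the force stayed under a few newtons until the stop. I'll check the loop bar, lever and door numerically, with a close crop.

Run:
```python
from h import *
g,e=tri((220.3,168.6),(310,290.2)); print("grip",loc(g).round(1),e)
for L in(0,.1,.3):
  for e in(-.05,.03,.08,.2):
    g=grip(L,e); print(L,e,g.round(0),grip(L,e,86.6).round(0),proj("scene",W(g[0],0,g[1])).round(1),proj("top",W(g[0],0,g[1])).round(1))
for L in(0,.1,.2):
    q=np.array([-53,183])+80*np.array([np.cos(L),np.sin(L)])+10*np.array([-np.sin(L),np.cos(L)]); print("redface",L,proj("scene",W(q[0],0,q[1])).round(1),proj("top",W(q[0],0,q[1])).round(1))
a=cv2.imread("pics/scene7.png")[160:215,200:260]; t=cv2.imread("pics/top7.png")[240:295,285:345]
cv2.imwrite("pics/c8.png",cv2.resize(np.hstack([a,t]),(792,363),interpolation=cv2.INTER_CUBIC))
print(robot.observe()["time"])
```

```text
grip [-163.1    3.   176.3] 0.002049813846159383
0 -0.05 [-165.  172.] [-120.  175.] [[218.7 169.5]] [[310.8 291.1]]
0 0.03 [-165.  183.] [-120.  182.] [[218.3 166.5]] [[311.1 291.1]]
0 0.08 [-165.  190.] [-120.  186.] [[218.1 164.7]] [[311.2 290.8]]
0 0.2 [-162.  205.] [-118.  196.] [[217.8 160.7]] [[311.8 289.6]]
0.1 -0.05 [-165.  174.] [-120.  177.] [[218.7 169. ]] [[310.9 290.9]]
0.1 0.03 [-165.  185.] [-120.  184.] [[218.3 166. ]] [[311.1 290.9]]
0.1 0.08 [-164.  192.] [-119.  188.] [[218.1 164.2]] [[311.3 290.7]]
0.1 0.2 [-162.  207.] [-118.  198.] [[217.7 160.2]] [[311.8 289.4]]
0.3 -0.05 [-165.  178.] [-120.  181.] [[218.5 167.9]] [[311.  290.9]]
0.3 0.03 [-165.  189.] [-120.  188.] [[218.1 164.9]] [[311.2 290.9]]
0.3 0.08 [-164.  196.] [-119.  192.] [[217.9 163.1]] [[311.4 290.6]]
0.3 0.2 [-162.  211.] [-118.  202.] [[217.6 159.1]] [[311.9 289.4]]
redface 0 [[239.9 219.2]] [[321.9 198.7]]
redface 0.1 [[239.6 216.5]] [[322.1 198.7]]
redface 0.2 [[239.1 213.5]] [[322.3 199. ]]
24.9333
```

View pics/c8.png

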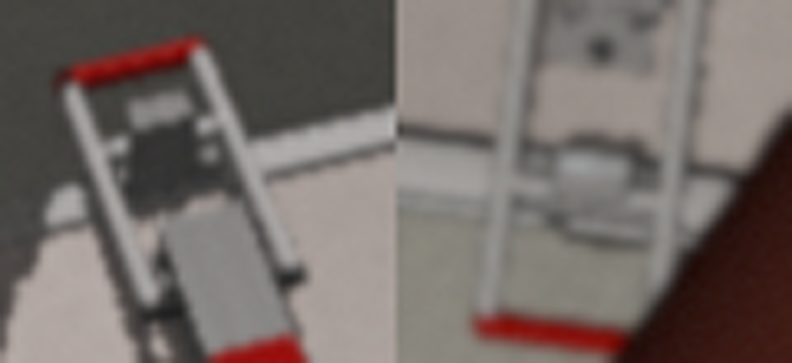

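The bar shows on both sides of the keeper, passing under the nose at scene crop (115–210, 140). Lever and grip positions match lever ≈ 0 and bar at about (-120, 177), so the latch is closed. Next is the selector.

Run:
```python
from h import *
S=W(30,-104,246)
y0=45+YD
robot.move_pose(S+[0,0,.12],[180,0,y0]); robot.set_gripper(.05)
print(robot.line_to(S,vel=.12,guard=8))
robot.set_gripper(0)
o=robot.observe();print(o["time"],o["gripper_width"],o["ft_force"].round(1),o["torque"].round(2))
if o["gripper_width"]>.008:
    for a in(12,24,36,45.5):
        robot.move_pose(S,[180,0,y0-a]); o=robot.observe();print(round(o["time"],1),a,o["ft_force"].round(1),o["torque"].round(2))
    robot.pause(.3)
robot.set_gripper(.05)
robot.line_to(S+[0,0,.13],vel=.15)
robot.line_to(W(-150,-60,400),vel=.25)
for n in("scene","top"):
    im=robot.grab_frame(n);cv2.imwrite(f"pics/{n}9.png",im)
a=cv2.imread("pics/scene9.png")[150:275,160:310]; t=cv2.imread("pics/top9.png")[150:275,310:460]
cv2.imwrite("pics/c9.png",cv2.resize(np.hstack([a,t]),(792,330),interpolation=cv2.INTER_CUBIC))
```

```text
False
27.825 0.014717666860601346 [-0.1 -0.6  4.8] [-0.    0.04 -0.11]
28.1 12 [ 0.9 -0.3  6. ] [-0.08 -0.06 -0.  ]
28.5 24 [0.4 1.  6.2] [-0.08 -0.01 -0.1 ]
28.8 36 [1.3 0.6 6. ] [-0.09 -0.02 -0.12]
29.1 45.5 [ 0.9 -0.   5.5] [-0.01  0.   -0.05]
```

The picture limit is reached, so I'll verify numerically from the image data.

Run:
```python
from h import *
print(robot.observe()["tool_pos"])
ims={(n,k):cv2.imread(f"pics/{n}{k}.png") for n in("scene","top") for k in(0,7,9)}
# white pointer line: bright px on knob within 23 mm of axis at z=198
for k in(0,9):
  for n in("top","scene"):
    g=cv2.cvtColor(ims[n,k],cv2.COLOR_BGR2GRAY).astype(float); A=[];V=[]
    c=proj(n,W(30,-104,198))[0].round().astype(int)
    for v in range(c[1]-14,c[1]+15):
      for u in range(c[0]-14,c[0]+15):
        q=loc(onz(n,(u,v),.198))[:2]-[30,-104]
        if 5<np.hypot(*q)<23: A.append(q);V.append(g[v,u])
    A=np.array(A);V=np.array(V);i=np.argsort(V)[-10:];m=np.average(A[i],axis=0,weights=V[i]-np.median(V)); print(n,k,"line at",m.round(1),"angle",np.degrees(np.arctan2(m[1],m[0])).round(0),V[i].min(),np.median(V))
for n in("scene","top"):
    print(n,[(b[0],b[1][4]) for b in blobs(ims[n,9],"red")])
for n,X in(("bottle",(.461,-.292,.1)),("flask",(.579,-.318,.07)),("beaker",(.652,.197,.05)),("cyl",(.523,.216,.05))):
    for cam in("scene","top"):
        u,v=proj(cam,X)[0].astype(int); s=np.s_[max(v-22,0):v+22,max(u-18,0):u+18]
        a,b=[cv2.cvtColor(ims[cam,k][s],cv2.COLOR_BGR2GRAY).astype(np.float32) for k in(0,9)]
        print(n,cam,"diff",np.abs(a-b).mean().round(1),"shift",np.round(cv2.phaseCorrelate(a,b)[0],1))
```

```text
[ 0.44020057 -0.10179698  0.39919466]
top 0 line at [10.5  8.9] angle 40.0 95.0 52.0
scene 0 line at [-20.7   3.9] angle 169.0 163.0 56.0
top 9 line at [16.1 -1. ] angle -3.0 102.0 57.0Traceback (most recent call last):
  File "<stdin>", line 11, in <module>
  File "h.py", line 10, in onz
    o,d=ray(n,p); return o+d*(z-o[2])/d[2]
        ~~~^^^^^
  File "h.py", line 7, in ray
    K,D,R,t=cal(n); u=cv2.undistortPoints(np.array([[p]],float),K,D)[0,0]
            ~~~^^^
  File "h.py", line 4, in cal
    c=robot.get_calibration(n); f=210/np.tan(np.radians(c["vertical_fov"]/2))
ValueError: time passes only in moves, steps and waits
```

Run:
```python
from h import *
ims={(n,k):cv2.imread(f"pics/{n}{k}.png") for n in("scene","top") for k in(0,7,9)}
for n in("scene","top"): print(n,[(b[0],b[1][4]) for b in blobs(ims[n,9],"red")])
for n,X in(("bottle",(.461,-.292,.1)),("flask",(.579,-.318,.07)),("beaker",(.652,.197,.05)),("cyl",(.523,.216,.05))):
    for cam in("scene","top"):
        u,v=proj(cam,X)[0].astype(int); s=np.s_[max(v-22,0):v+22,max(u-18,0):u+18]
        a,b=[cv2.cvtColor(ims[cam,k][s],cv2.COLOR_BGR2GRAY).astype(np.float32) for k in(0,9)]
        print(n,cam,"diff",np.abs(a-b).mean().round(1),"shift",np.round(cv2.phaseCorrelate(a,b)[0],1))
```

```text
scene [([218.4, 169.3], 47), ([119.7, 214.1], 118), ([240.4, 219.8], 226), ([188.5, 253.0], 26)]
top [([322.5, 197.9], 304), ([382.9, 195.1], 27), ([311.0, 290.5], 81)]
bottle scene diff 21.4 shift [0.3 0.3]
bottle top diff 36.8 shift [ 0.8 -0.4]
flask scene diff 4.2 shift [0.  0.3]
flask top diff 32.2 shift [  0.7 -16.3]
beaker scene diff 1.9 shift [-0.   0.5]
beaker top diff 10.2 shift [0.  0.5]
cyl scene diff 2.0 shift [-0.   0.5]
cyl top diff 10.3 shift [0.1 0.5]
```

```bash
python3 -c "
from plant import robot
robot.job_done(); print(robot.observe()['time'])"
```

```text
the job is handed in; nothing more can be done
the job is handed in; nothing more can be done
```

I hooked the loop over the keeper, pressed the red lever flat, turned the selector to blue and handed the job in, at about 31 s of the 69 s allowed. No verdict is reported.

**What went wrong:** the grip bar slipped out of the fingers near the end of the first swing, with about 10 N of side force. The loop fell onto the keeper's nose. I gripped it again higher on the pads, lifted it over the nose, lowered it and pulled it in.

**Last checks:**
- **Latch:** the pictures after pressing match lever ≈ 0 rad. The loop bar lies under the nose at about (-120, 177) mm in the cabinet frame, and nothing had moved after the selector turn.
- **Door:** I judged it shut from where the loop bar and keeper sit; I did not measure its angle.
- **Pressing force:** it stayed near zero until the lever was almost flat, where I had expected a few newtons on the way down. I have no explanation for that.
- **Selector:** the top camera shows the white line turned from about 40° to -3° in the cabinet frame, so it is on blue. The scene-camera check of the line failed: it gave a meaningless angle before the turn and stopped with an error after it.
- **Glassware and bottle:** none moved more than 0.5 pixel in the scene view. The flask's top-view comparison disagreed, showing a 16-pixel shift. I put that down to the arm and its shadow, because the scene view shows it unmoved.
- **Not seen:** the last picture was checked only by numbers, because the viewing limit was reached.

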